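# Lock the engraving jig's swing arm with its thumbscrew

### The arm

A 6-joint arm with a two-finger parallel gripper is mounted at the origin on the work surface. World frame = base frame: x ahead of the robot, y to its left, z up, the work surface at z = 0. Lengths are in m, angles in degrees, forces in N, time in s.
With the tool pointing down it reaches from about 0.4 to 0.825 m from the base axis. Payload 7 kg.
Tool frame: the origin (TCP) lies on the front face of the gripper's body, between the roots of the fingers; the fingertips stand 66 mm ahead of it and the grasp point (between the pads) lies 47 mm ahead of it; z points along the fingers, y is the line along which they close (so a half turn about z gives the same grasp; the last joint's range is limited). The gripper opens to 88 mm and grips with 3 to 60 N. Pads are 19 mm wide; open, the fingers measure 130 mm over their backs; the gripper's body (78 mm by 193 mm) begins 47 mm behind the grasp point.
Start: joints at [82.053, 20.546, 0.682, 0, -70.136, -16.507], TCP at [0.279, 0.614, 0.292] pointing down, gripper open.
Joint ranges: [-176.03, 176.03], [-82.01, 121.73], [-58.28, 71.71], [-173.87, 95.51], [-174.79, -0.11], [-173.66, 173.66]. Speed limits (degrees/s): [136.94, 136.94, 172.46, 180, 180, 180].

### API

Orientations are given as [roll, pitch, yaw] about the fixed x, y, z axes, in that order (R = Rz(yaw) Ry(pitch) Rx(roll)).
In Python, from plant import ctrl gives the robot as it stands.
- The arm moves only by the tool send_rows, never from a script. Its argument "deltas" is a list of rows, each a list of 2 entries, a list of its own where there are three numbers: the shift along the tool's x, y, z each as a share of 800 mm, from -1 to 1, then the turn about the tool's z as a share of 90 degrees, from -1 to 1. A call has exactly 5 rows; each row is the pose to reach, as a shift and turn from the pose commanded when the call began, along the tool's axes at that moment; what a row does not reach only later rows make up. A row lasts 1/12 s, in which the tool goes at most 41.7 mm and 7.16 degrees, less where a joint would pass 70% of its speed; a pose out of reach is approached as far as the arm can. A call with a number of a shift or a turn outside -1 to 1 is refused whole. A call with a gripper value outside its range is refused whole. "gripper" is the opening, from 0 (shut) to 1 (fully open), set as the call begins (left out, the last holds). The fingers move at their own pace and stop on an object; the grip force is fixed at half the most. Time passes only in rows, so rows that repeat a pose let the fingers close, or fill a call up. It gives the time, the measured TCP pose, the force, the opening and the grip force at its end, in the units of the state.
- ctrl.get_obs(): the state, without advancing time (a new reading comes with each control period).
- ctrl.snapshot(name): name is "scene" or "top" or "wrist"; returns a dict with "color" (480x640x3 uint8, red, green, blue), "vertical_fov" (degrees; the focal length in pixels is half the picture's height over the tangent of half this angle, whatever the lens; pixels are square), "cx", "cy" (the principal point, pixels), "rvec" (rotation vector, rad) and "tvec" (3), from world to camera coordinates, as OpenCV has them. Camera axes: x right, y down, z forward; pixel columns grow to the right and rows downward; lengths in m; the calibration is good to about 2 mm. A picture is of the moment at which its call begins. There is no depth.
- ctrl.close_job(): hands the job in; it is judged then, once.
Trained networks look in a picture, given as the dict that the camera call returned (one of the last four; its "shot" number tells which), for a name from the list of things; names that differ only in an ending like _2 or _b are one class to them, and where a whole thing is asked for, a point or a joint stands for the part that bears it (a point fixed in the world has none). Each returns a list of dicts, best first, with "conf" (0 to 1); they miss things now and then, are a little off and sometimes report something else, mostly with a low value. They report only what shows in the picture. A call takes as long as a camera call. They do not tell look-alikes from the thing itself.
- ctrl.boxes_of(picture, thing): "xy" ([column, row] as shares, 0 to 1, of the picture: columns of its width, rows of its height, amid what is visible of it).
- ctrl.cut_out(picture, thing): "pixels" (480x640 bool, what is visible of it) and "xy" ([column, row] as shares, 0 to 1, of the picture: columns of its width, rows of its height, amid what is visible of it).
The state is a dict: "clock": time; "joint_pos": joint angles; "qvel": joint speeds; "tau": joint torques, N m; "tool_pos": TCP position; "orientation": TCP orientation; "force": force on the tool from outside, world axes, zero at the start; "moment": the same for the moment, N m; "opening": finger opening in m; "gripper_force": force on a finger pad.
Only numpy, scipy, OpenCV 4.12 (cv2) and the standard library are available. Lean on these libraries where they do the work, as an engineer would, in place of code of your own. Each camera call takes 0.05 s, during which the arm holds its last target. There are 200 camera calls.

### The job

Swing the jig's aluminium arm over the board until its hole lines up with the hole in the lock block, then put the winged thumbscrew from the rest through both holes. Press only gently while turning it clockwise until its blade finds the slot of the nut and the collar sits fully home on the arm, then go on turning clockwise until the wing lies in line with the arm, and let go. Leave the other screw and everything else on the bench where it is.

Things in the scene. Friction and masses are not known exactly. Their poses are not given: they have to be found in the camera images.
- jig: Engraving jig fixed to the bench: plywood base 240 (x) x 260 (y) x 18 mm with a beech board 270 x 114 x 20 mm on it (top 38 mm above the bench). Origin: centre of the base's underside. At (0, +85) mm a pivot boss carries the swing arm; at (0, -85) mm stands a dark wooden lock block 40 x 40 mm, its top 38 mm above the bench, with an upright hole 17.4 mm in diameter
- lock_seat (a point): point on the axis of the lock block's hole, at the height of the swing arm's top face (48 mm above the bench): where the middle of the thumbscrew's collar underside ends up when fully home. Axes parallel to the jig's; y points to the pivot, along the arm when the holes are lined up
- nut_face (a point): centre of the top face of the steel nut in the lock hole, 16 mm above the bench. A straight slot 4.6 mm wide runs right across and through it. The slot's direction is not measured: it starts 27 to 82 degrees counter-clockwise (from above) of the jig's y axis. The nut turns stiffly (0.04 N m) and stays where left; stops 14 degrees clockwise and 92 counter-clockwise of the jig's y axis
- hold_arm (a joint): angle of the swing arm about its upright pivot, rad: 0 when its hole is right over the lock hole; grows as the arm swings clockwise from above, to the jig's -x side. No stop at 0 (it goes on to -0.3); it stays where left (friction 0.15 N m). An aluminium flat bar 38 mm wide, 213 mm long, 8 mm thick, underside 40 mm and top 48 mm above the bench
- bar_hole (a point): centre of the swing arm's 17.4 mm through-hole, on the arm's top face, 170 mm from the pivot axis
- bar_post (a point): centre of the top of the upright round wooden post on the arm, 16 mm in diameter, rising 40 mm above the arm's top (88 mm above the bench), 100 mm from the pivot axis: the handle for swinging the arm
- thumbscrew: steel thumbscrew, about 130 g, standing upright in one hole of the wooden rest. Origin: on its axis at the underside of its round collar (30 mm across, 4 mm thick). Above the collar a flat upright wing 40 mm long along its x axis, 10 mm thick along y, from 4 to 36 mm above the origin. Below the collar a round shank 16 mm in diameter, tapering to 13 mm between 26 and 30.5 mm below the origin, then a flat blade
- screw_tip (a point): centre of the lower end of the thumbscrew's flat blade, 37 mm below its origin. The blade is 13 mm wide along the wing (x), 3.2 mm thick, 6.5 mm long, and fits the nut's slot: it meets the nut with the collar still 5 mm above the arm; those last 5 mm go in only when wing and slot agree within about 6 degrees
- round_screw: a similar screw with a round head 28 mm across, in the other hole of the rest; not the one wanted. Origin at its collar's underside
- rest: fixed wooden hardware rest 50 (x) x 130 (y) x 45 mm, origin under its centre, with two upright holes 18 mm in diameter at y = +35 and -35 mm
- glue: white glue bottle, 52 mm across, 130 mm tall; origin at the centre of its underside. A bystander
- sanding_block: cork sanding block 100 x 60 x 35 mm; origin under its centre. A bystander
- coaster: round wooden coaster, 90 mm across, 10 mm thick; origin under its centre. A bystander
- varnish: amber jar 60 mm across, 70 mm tall; origin under its centre. A bystander
- brush_pot: white pot, 76 mm across, 90 mm tall; origin under its centre. A bystander
There are look-alikes about, which are no part of the job. What is shaped like the thumbscrew but yellow is not meant.

How it is judged (in metres and radians):
On the way, in this order (a step that is already met when the one before it is completed fails the run):
1. the arm is swung so that its hole is over the lock block's hole (within 4 mm) (horizontal distance between bar_hole and lock_seat below 0.004 m), for 0.2 s.
2. the thumbscrew is through both holes, its blade in the nut's slot and its collar home on the arm (within 2.5 mm) (horizontal distance between bar_hole and lock_seat below 0.004 m and z of thumbscrew in the frame of lock_seat below 0.0025 m and horizontal distance between thumbscrew and lock_seat below 0.003 m), for 0.1 s.
3. home, it is turned so that its wing lies in line with the arm (within 0.2 rad) (z of thumbscrew in the frame of lock_seat below 0.0025 m and horizontal distance between thumbscrew and lock_seat below 0.003 m and angle between the x axis of thumbscrew and the y axis of lock_seat, either way round below 0.2 rad), for 0.1 s.
At the end, for the whole second after the job is handed in: The thumbscrew stands upright (within 0.1 rad) and still in both holes, its axis within 3 mm of the lock hole's and the arm's hole within 4 mm of it, its collar home on the arm (within 2.5 mm) and its wing in line with the jig's y axis, along the arm (within 0.2 rad) (all of step 3 and horizontal distance between bar_hole and lock_seat below 0.004 m and angle between thumbscrew's own z axis and vertical below 0.1 rad and linear speed of thumbscrew below 0.01 m/s); the robot touches nothing.
It fails at once if the thumbscrew is forced: it bears on the jig, arm or nut with more than 20 N (contact force between thumbscrew and jig above 20 N).
It fails at once if the other screw or another loose thing on the bench is moved by more than 30 mm (distance of any of round_screw, glue, sanding_block, coaster, varnish, brush_pot from where it was at the start of the episode above 0.03 m).
It also fails if it takes over 72 s, if anything falls off the work surface, if the arm or the gripper's body presses on something with over 40 N, if the wrist force passes 120 N, or if a joint passes its speed limit or range.

## Working session

There is one attempt and no reset: what is moved stays moved. The work goes in short steps, Python scripts to look and compute and a tool call to move; the robot and the scene stay as the last step left them, time stands still between calls to the robot, and variables do not carry over. Pictures are saved under pics/ and viewed, at most 10 in all, crops included, and the job is handed in when it is done.

Besides the shell and the picture viewer there is one more tool, called after "Call:" as name([rows], argument=value, ...), one row to a line, values as JSON. send_rows: Moves the arm, as the interface text tells. Shift numbers are shares of 800 mm and turn numbers shares of 90 degrees, none past 1 either way. Its arguments: {"type":"object","properties":{"deltas":{"type":"array","items":{"type":"array"}},"gripper":{"type":"number"}},"required":["deltas"]}

```bash
ls; mkdir -p pics; cat > h.py <<'E'
import numpy as np, cv2
from plant import ctrl
from scipy.spatial.transform import Rotation as Ro
def snap(n,f=None):
    s=ctrl.snapshot(n)
    if f: cv2.imwrite('pics/'+f,s['color'][:,:,::-1])
    return s
def cam(s):
    f=240/np.tan(np.radians(s['vertical_fov'])/2)
    R=cv2.Rodrigues(np.array(s['rvec'],float))[0]
    return f,R,np.array(s['tvec'],float).ravel()
def toz(s,px,z):
    f,R,t=cam(s); d=R.T@np.array([(px[0]-s['cx'])/f,(px[1]-s['cy'])/f,1]); c=-R.T@t
    return c+d*(z-c[2])/d[2]
def proj(s,p):
    f,R,t=cam(s); q=R@np.array(p,float)+t
    return q[:2]/q[2]*f+[s['cx'],s['cy']]
def pose():
    o=ctrl.get_obs(); return np.array(o['tool_pos']),Ro.from_euler('xyz',o['orientation'],degrees=True).as_matrix(),o
def delta(target):
    p,R,o=pose(); return R.T@(np.array(target)-p)/0.8
E
python3 - <<'E'
from h import *
print(ctrl.get_obs())
for n in ['scene','top']:
    s=snap(n,n+'0.png'); f,R,t=cam(s); print(n,f,s['cx'],s['cy'],-R.T@t)
    for k in ['thumbscrew','round_screw','jig','hold_arm','bar_hole','bar_post','rest','lock_seat','nut_face']:
        try: print(k,[(np.round(np.array(d['xy'])*[640,480]),round(d['conf'],2)) for d in ctrl.boxes_of(s,k)])
        except Exception as e: print(k,e)
E
```

```text
pics
{'clock': 0.0, 'joint_pos': array([ 8.20527294e+01,  2.05912294e+01,  6.33755964e-01, -1.92067225e-02,
       -7.01359051e+01, -1.65049789e+01]), 'qvel': array([ 0.10999613, -0.00322336, -0.05149832,  0.05127717,  0.01985944,
        0.09635763]), 'tau': array([ 9.32959629e-04, -5.82719707e+01,  2.93070710e+01,  6.99750736e+00,
        6.99098004e-03, -1.50454903e-04]), 'tool_pos': array([0.27928933, 0.61409255, 0.29122766]), 'orientation': array([ 1.79905339e+02, -9.21958006e-03, -2.44587829e+01]), 'force': array([ 0.27232741,  0.55783724, -0.15925528]), 'moment': array([-0.00141704,  0.04734914, -0.00125957]), 'gripper_force': 0.0, 'opening': 0.08756227736954364}
scene 471.4637581240801 318.6408163771932 235.26555256335865 [ 1.30267465 -0.21878043  0.80265888]
thumbscrew [(array([154., 249.]), 0.68), (array([167., 269.]), 0.66), (array([129., 268.]), 0.57), (array([349., 294.]), 0.25)]
round_screw [(array([199., 264.]), 0.48)]
jig [(array([346., 297.]), 0.84)]
hold_arm [(array([340., 262.]), 0.86)]
bar_hole [(array([341., 262.]), 0.9)]
bar_post [(array([341., 261.]), 0.69)]
rest [(array([187., 279.]), 0.89)]
lock_seat [(array([348., 295.]), 0.88)]
nut_face [(array([346., 295.]), 0.62)]
top 508.024099846988 322.03078910869556 235.97466173264363 [0.33225973 0.00658277 1.13850822]
thumbscrew [(array([523., 294.]), 0.72), (array([492., 319.]), 0.69), (array([484., 277.]), 0.61)]
round_screw [(array([449., 269.]), 0.63)]
jig [(array([317., 198.]), 0.6)]
hold_arm [(array([311., 224.]), 0.58), (array([502., 215.]), 0.21)]
bar_hole [(array([311., 220.]), 0.6)]
bar_post [(array([311., 222.]), 0.8)]
rest [(array([463., 275.]), 0.67), (array([483., 276.]), 0.67), (array([167., 296.]), 0.65)]
lock_seat [(array([316., 201.]), 0.8)]
nut_face [(array([318., 203.]), 0.73)]
```

View pics/scene0.png

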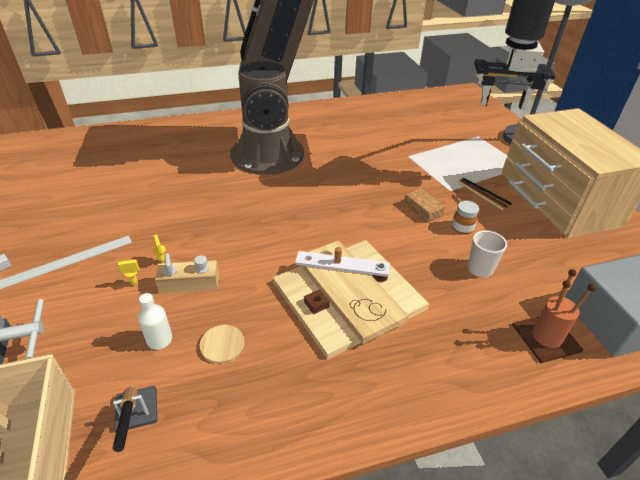

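View pics/top0.png

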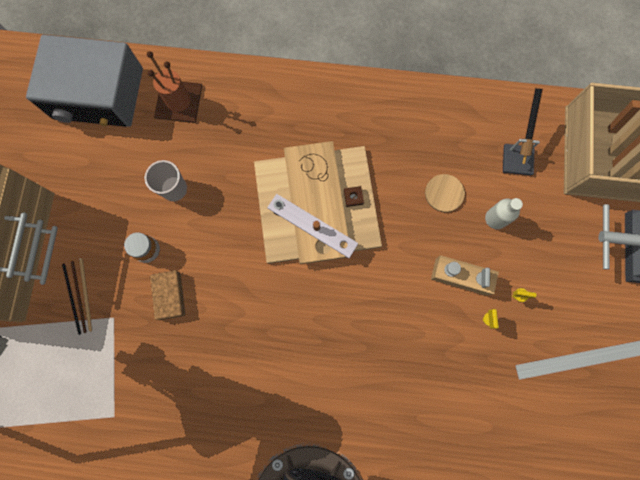

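Candidates for the thumbscrew in the top view are the steel wing in the rest (485,277), two yellow winged ones beside it (523,295) and (491,319), and the round-headed screw in the rest (453,269). The description fits (485,277). The swing arm runs from its pivot at (279,204) to its tip at (350,247), and the lock block is at (354,196).

```bash
python3 - <<'E'
from h import *
s=snap('top'); im=s['color'][:,:,::-1]
a=cv2.resize(im[180:260,255:385],None,fx=6,fy=6,interpolation=cv2.INTER_CUBIC)
b=cv2.resize(im[250:300,425:510],None,fx=7,fy=7,interpolation=cv2.INTER_CUBIC)[:, :]
c=np.zeros((480+120,780,3),np.uint8); 
b=cv2.resize(im[250:300,425:510],None,fx=5,fy=5,interpolation=cv2.INTER_CUBIC)
cv2.imwrite('pics/c1.png',cv2.resize(im[180:260,255:385],(780,480),interpolation=cv2.INTER_CUBIC))
cv2.imwrite('pics/c2.png',cv2.resize(im[250:300,425:510],(680,400),interpolation=cv2.INTER_CUBIC))
for k in ['hold_arm','thumbscrew','rest','bar_post','jig']:
    for d in ctrl.cut_out(s,k):
        m=d['pixels'].astype(np.uint8); print(k,round(d['conf'],2),m.sum(),cv2.minAreaRect(np.argwhere(m)[:,::-1].astype(np.float32)))
E
```

```text
hold_arm 0.77 1712 ((312.9089660644531, 224.83203125), (96.65067291259766, 18.988994598388672), 31.47684097290039)
thumbscrew 0.74 227 ((490.5, 318.0), (18.0, 15.0), 90.0)
thumbscrew 0.67 204 ((524.5, 294.0), (12.0, 23.0), 90.0)
thumbscrew 0.61 202 ((483.0, 276.5), (19.0, 12.0), 90.0)
rest 0.93 1234 ((465.0727233886719, 275.2403259277344), (64.74970245361328, 26.77039909362793), 15.642248153686523)
bar_post 0.81 1641 ((312.5440673828125, 224.92645263671875), (96.21070098876953, 18.178850173950195), 30.963756561279297)
```

View pics/c1.png

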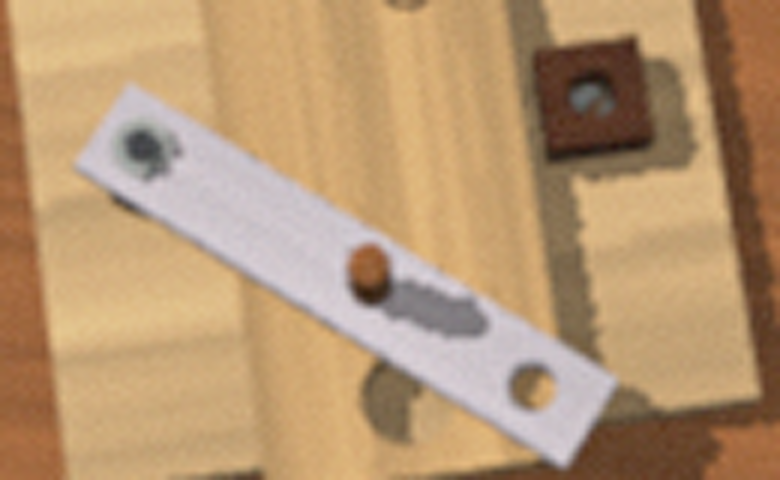

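View pics/c2.png

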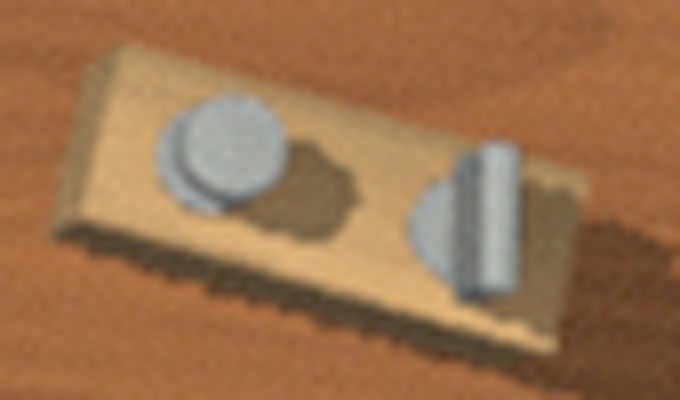

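The crops confirm the choice: the steel wing in the rest's right hole has its top at about (487.5,277.3), lying nearly along world x. On the jig, the pivot is at (278.9,204.2), the lock hole at (353.7,196.2), the arm hole at (343.7,244.5) and the post top at (316.5,223).

```bash
cat > m.py <<'E'
E
python3 - <<'E'
from h import *
s=snap('top')
L=toz(s,(353.7,196.2),.038);P=toz(s,(278.9,204.2),.050);H=toz(s,(343.7,244.5),.048);T=toz(s,(316.5,223),.088)
W=toz(s,(487.5,277.3),.081);Rn=toz(s,(425+235/8,250+147/8),.075)
W1=toz(s,(425+503/8,250+145/8),.081);W2=toz(s,(425+499/8,250+293/8),.081)
for n,v in zip(['L','P','H','T','W','Rn','W1','W2'],[L,P,H,T,W,Rn,W1,W2]): print(n,v.round(4))
d=lambda a,b:np.linalg.norm((a-b)[:2]); ang=lambda a:np.degrees(np.arctan2(a[1],a[0]))
print(d(L,P),d(H,P),d(T,P),d(W,Rn),d(W1,W2)); print('jig y',ang(P-L),'arm',ang(P-H),'armpost',ang(P-T),'wing',ang(W1-W2))
p,R,o=pose(); print(p,R.round(3)); print('to post',delta([*T[:2],.2]).round(4))
E
```

```text
L [ 0.6577 -0.0231  0.038 ]
P [0.6173 0.1402 0.05  ]
H [ 0.5433 -0.0121  0.048 ]
T [0.5753 0.0508 0.088 ]
W [ 0.5012 -0.3171  0.081 ]
Rn [ 0.5132 -0.2487  0.075 ]
W1 [ 0.5206 -0.3169  0.081 ]
W2 [ 0.4817 -0.3177  0.081 ]
0.16823035789420124 0.16935097407801816 0.09878624209607471 0.0693797907114618 0.038954941426892375
jig y 103.88439802028422 arm 64.08154975127879 armpost 64.83301746138356 wing 1.1563608828146437
[0.2794513  0.61440667 0.29217034] [[ 0.91  -0.414 -0.   ]
 [-0.414 -0.91  -0.   ]
 [ 0.     0.    -1.   ]]
to post [0.6283 0.4882 0.1152]
```

Call:
send_rows([
  [[0.03, 0.024, 0.002], 0],
  [[0.07, 0.054, 0.004], 0],
  [[0.11, 0.085, 0.006], 0],
  [[0.14, 0.11, 0.008], 0],
  [[0.16, 0.124, 0.01], 0],
])

```text
clock: 1.77
tool_pos: [0.3557, 0.4683, 0.2845]
orientation: [-180.0, 0.0, -24.5]
force: [-0.7, -0.3, -0.2]
opening: 0.0877
gripper_force: 0.0
```

Call:
send_rows([
  [[0.03, 0.024, 0.002], 0],
  [[0.07, 0.054, 0.004], 0],
  [[0.11, 0.085, 0.006], 0],
  [[0.14, 0.11, 0.008], 0],
  [[0.16, 0.124, 0.01], 0],
])

```text
clock: 2.18
tool_pos: [0.431, 0.325, 0.2765]
orientation: [-180.0, -0.0, -24.5]
force: [-0.8, 0.4, 0.1]
opening: 0.0878
gripper_force: 0.0
```

Call:
send_rows([
  [[0.03, 0.024, 0.002], 0],
  [[0.07, 0.054, 0.004], 0],
  [[0.11, 0.085, 0.006], 0],
  [[0.14, 0.11, 0.008], 0],
  [[0.16, 0.124, 0.01], 0],
])

```text
clock: 2.6
tool_pos: [0.5064, 0.1819, 0.2684]
orientation: [-180.0, -0.0, -24.5]
force: [0.2, 0.5, -0.6]
opening: 0.0877
gripper_force: 0.0
```

Call:
send_rows([
  [[0.03, 0.024, 0.002], 0],
  [[0.07, 0.054, 0.004], 0],
  [[0.11, 0.085, 0.006], 0],
  [[0.13, 0.1, 0.008], 0],
  [[0.148, 0.115, 0.01], 0],
])

```text
clock: 3.02
tool_pos: [0.5763, 0.0498, 0.2601]
orientation: [180.0, -0.0, -24.6]
force: [0.4, -0.5, -0.5]
opening: 0.0877
gripper_force: 0.0
```

Call:
send_rows([
  [[0, 0, 0], 0.08],
  [[0, 0, 0], 0.16],
  [[0, 0, 0], 0.24],
  [[0, 0, 0], 0.32],
  [[0, 0, 0], 0.37],
])

```text
clock: 3.43
tool_pos: [0.5755, 0.0516, 0.2602]
orientation: [-180.0, -0.0, -58.2]
force: [-0.5, -0.3, 1.1]
opening: 0.088
gripper_force: 0.0
```

Call:
send_rows([
  [[0, 0, 0], 0.08],
  [[0, 0, 0], 0.16],
  [[0, 0, 0], 0.24],
  [[0, 0, 0], 0.32],
  [[0, 0, 0], 0.37],
])

```text
clock: 3.85
tool_pos: [0.5755, 0.0518, 0.2603]
orientation: [-180.0, 0.0, -91.4]
force: [-1.2, 0.4, 0.3]
opening: 0.0874
gripper_force: 0.0
```

Call:
send_rows([
  [[0, 0, 0], 0.08],
  [[0, 0, 0], 0.16],
  [[0, 0, 0], 0.24],
  [[0, 0, 0], 0.26],
  [[0, 0, 0], 0.26],
])

```text
clock: 4.27
tool_pos: [0.5755, 0.0518, 0.2603]
orientation: [-180.0, 0.0, -114.5]
force: [0.7, 0.2, 0.3]
opening: 0.0875
gripper_force: 0.0
```

```bash
python3 - <<'E'
from h import *
p,R,o=pose(); print(p,o['orientation'],o['joint_pos'],o['clock'])
s=snap('wrist','w1.png'); f,Rc,t=cam(s); print(f,s['cx'],s['cy'],-Rc.T@t)
for n,v in dict(L=[.6577,-.0231,.038],P=[.6173,.1402,.05],H=[.5433,-.0121,.048],T=[.5753,.0508,.088]).items(): print(n,proj(s,v))
E
```

```text
[0.5754901  0.05177908 0.26027662] [-1.79991437e+02  6.58043128e-03 -1.14545943e+02] [ 2.45291027e+01  1.27822875e+01 -1.45386755e+01  2.43080500e-03
 -6.26684556e+01 -4.90761616e+01] 4.2667
379.8437862948154 318.71283587616045 242.2561728029756 [ 0.5464838  -0.01062542  0.35367602]
L [190.16390499 185.01132493]
P [316.80230685 336.11265424]
H [321.72508235 137.83182367]
T [317.82436685 238.63007606]
```

View pics/w1.png

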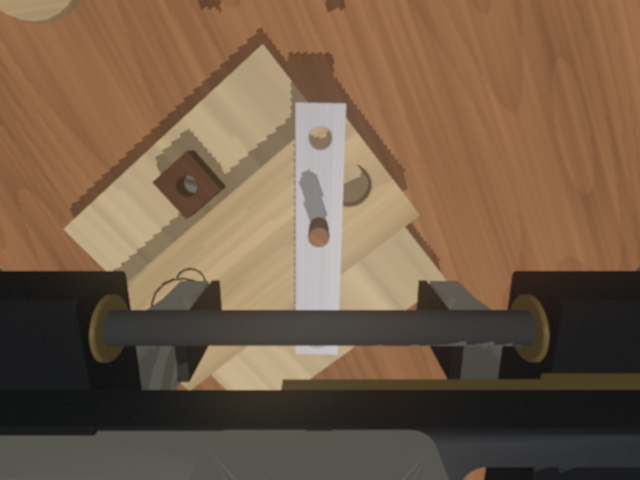

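The wrist view shows the lock hole at (190,185), where it was predicted, the arm hole at (320,136) and the post near (318,231). Next I descend on the post with 44 mm of opening and grip it.

Call:
send_rows([
  [[0.004, 0, 0.04], 0],
  [[0.004, 0, 0.08], 0],
  [[0.004, 0, 0.12], 0],
  [[0.004, 0, 0.155], 0],
  [[0.004, 0, 0.171], 0],
], gripper=0.5)

```text
clock: 4.73
tool_pos: [0.5724, 0.0483, 0.1198]
orientation: [179.8, -0.2, -114.4]
force: [-0.7, -0.1, -0.3]
opening: 0.0599
gripper_force: 0.0
```

Call:
send_rows([
  [[0, 0, 0], 0],
  [[0, 0, 0], 0],
  [[0, 0, 0], 0],
  [[0, 0, 0], 0],
  [[0, 0, 0], 0],
], gripper=0.0)

```text
clock: 5.15
tool_pos: [0.5749, 0.0492, 0.1248]
orientation: [-179.9, 0.1, -114.4]
force: [1.0, -0.7, -0.6]
opening: 0.0266
gripper_force: 0.0
```

Call:
send_rows([
  [[0, 0, 0], 0],
  [[0, 0, 0], 0],
  [[0, 0, 0], 0],
  [[0, 0, 0], 0],
  [[0, 0, 0], 0],
])

```text
clock: 5.57
tool_pos: [0.5745, 0.049, 0.1242]
orientation: [-179.9, 0.0, -114.4]
force: [-1.3, 0.6, 7.1]
opening: 0.015
gripper_force: 30.0
```

```bash
python3 - <<'E'
from h import *
p,R,o=pose(); print(p,o['orientation'],o['opening'],o['force'],o['clock'])
L=np.array([.6577,-.0231]);P=np.array([.6173,.1402]);u=(P-L)/np.linalg.norm(P-L);P=L+.17*u
v=p[:2]-P;r=np.linalg.norm(v);a0=np.degrees(np.arctan2(*v[::-1]));a1=np.degrees(np.arctan2(*(-u)[::-1]));print(r,a0,a1)
for k in range(1,9):
    a=np.radians(a0+(a1-a0)*k/8); q=P+r*np.array([np.cos(a),np.sin(a)])
    print(k,(R.T@np.array([*(q-p[:2]),0])/.8).round(4),round(-(a1-a0)*k/8/90,4))
E
```

```text
[0.57454252 0.04903989 0.12420538] [-1.79944864e+02  4.00039838e-02 -1.14428639e+02] 0.015049851631538508 [-1.34098136  0.59723745  7.10941332] 5.5667
0.10207594390010667 -114.5003515546071 -76.10418708301084
1 [-0.0004 -0.0107  0.    ] -0.0533
2 [-0.0018 -0.0213  0.    ] -0.1067
3 [-0.004  -0.0317  0.    ] -0.16
4 [-0.007 -0.042  0.   ] -0.2133
5 [-0.011  -0.0519  0.0001] -0.2666
6 [-0.0157 -0.0615  0.0001] -0.32
7 [-0.0212 -0.0706  0.0001] -0.3733
8 [-0.0275 -0.0793  0.0001] -0.4266
```

Call:
send_rows([
  [[-0.0004, -0.0107, 0], -0.053],
  [[-0.0018, -0.0213, 0], -0.107],
  [[-0.004, -0.0317, 0], -0.16],
  [[-0.007, -0.042, 0], -0.213],
  [[-0.011, -0.0519, 0], -0.267],
])

```text
clock: 5.98
tool_pos: [0.6159, 0.0392, 0.1242]
orientation: [-180.0, -0.0, -90.2]
force: [-2.6, -0.4, 7.6]
opening: 0.0154
gripper_force: 30.0
```

Call:
send_rows([
  [[-0.0004, -0.0107, 0], -0.053],
  [[-0.0018, -0.0213, 0], -0.107],
  [[-0.004, -0.0317, 0], -0.16],
  [[-0.004, -0.0317, 0], -0.16],
  [[-0.004, -0.0317, 0], -0.16],
])

```text
clock: 6.4
tool_pos: [0.6422, 0.0422, 0.1243]
orientation: [-179.9, -0.1, -76.0]
force: [0.3, -4.3, 5.1]
opening: 0.0156
gripper_force: 30.0
```

```bash
python3 - <<'E'
from h import *
p,R,o=pose(); print(p,o['orientation'],o['opening'],o['force'],o['clock'])
L=np.array([.6577,-.0231]);P=np.array([.6173,.1402]);u=(P-L)/np.linalg.norm(P-L)
print(p[:2]-L, (p[:2]-L)@u,'perp',(p[:2]-L)@[u[1],-u[0]])
s=snap('wrist'); im=s['color'][:,:,::-1]
print(proj(s,[*L,.048]),proj(s,[*L,.016]))
cv2.imwrite('pics/w2.png',cv2.resize(im[20:260,160:480],(800,600),interpolation=cv2.INTER_CUBIC))
E
```

```text
[0.64218167 0.04223034 0.12427998] [-1.79910946e+02 -6.60690099e-02 -7.59538286e+01] 0.015568615610643368 [ 0.30435595 -4.28194893  5.10071331] 6.4
[-0.01551833  0.06533034] 0.0671452182646545 perp 0.0006253758008855324
[319.99600031 144.98865299] [319.89289985 144.5021361 ]
```

View pics/w2.png

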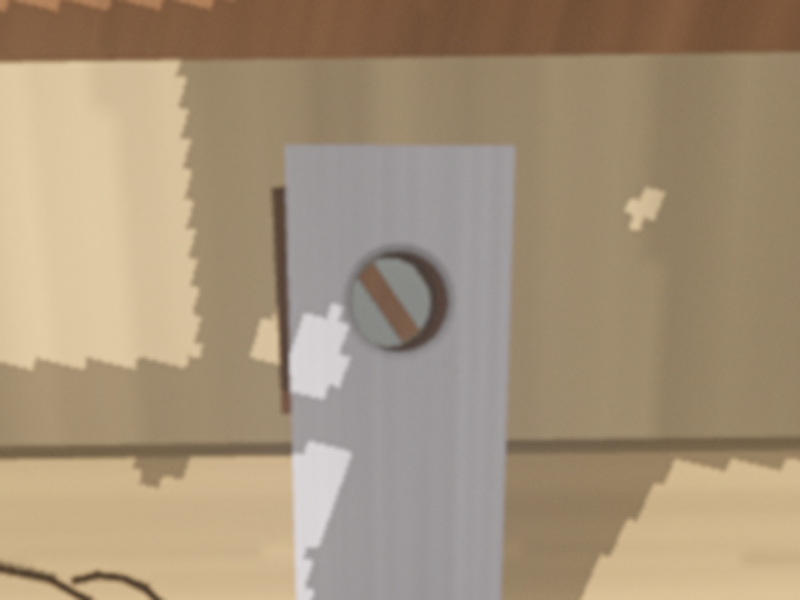

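The slot shows in the arm hole running from (367,265) to (410,335) in the crop, about 31° counter-clockwise of the arm. The nut and the lock block's edge sit about 1.7 mm left of the arm hole. I nudge the arm left by 1 mm at the post, release it and rise for a look straight down.

Call:
send_rows([
  [[0, -0.0013, 0], 0],
  [[0, -0.0013, 0], 0],
  [[0, -0.0013, 0], 0],
  [[0, -0.0013, 0], 0],
  [[0, -0.0013, 0], 0],
])

```text
clock: 6.87
tool_pos: [0.6422, 0.0422, 0.1242]
orientation: [-180.0, -0.1, -76.0]
force: [-0.1, -3.8, 6.3]
opening: 0.0153
gripper_force: 30.0
```

Call:
send_rows([
  [[0, 0, 0], 0],
  [[0, 0, 0], 0],
  [[0, 0, 0], 0],
  [[0, 0, 0], 0],
  [[0, 0, 0], 0],
], gripper=0.5)

```text
clock: 7.28
tool_pos: [0.6418, 0.0431, 0.1231]
orientation: [180.0, 0.0, -76.0]
force: [-0.3, 0.1, 0.1]
opening: 0.0417
gripper_force: 0.0
```

Call:
send_rows([
  [[0, 0, -0.02], 0],
  [[0, 0, -0.05], 0],
  [[0, 0, -0.08], 0],
  [[0, 0, -0.08], 0],
  [[0, 0, -0.08], 0],
])

```text
clock: 7.7
tool_pos: [0.6427, 0.0433, 0.189]
orientation: [-179.8, 0.0, -76.0]
force: [-0.5, -0.1, -1.3]
opening: 0.0437
gripper_force: 0.0
```

```bash
python3 - <<'E'
from h import *
p,R,o=pose(); print(p,o['orientation'],o['opening'],o['force'],o['clock'])
s=snap('wrist'); im=s['color'][:,:,::-1]
f,Rc,t=cam(s);print(-Rc.T@t)
L=[.6577,-.0231]
print(proj(s,[*L,.048]),proj(s,[*L,.038]),proj(s,[*L,.016]))
x,y=proj(s,[*L,.048]).round().astype(int); x0,y0=x-60,y-45; print(x0,y0)
cv2.imwrite('pics/w3.png',cv2.resize(im[y0:y0+90,x0:x0+120],(800,600),interpolation=cv2.INTER_CUBIC))
E
```

```text
[0.64272291 0.04334952 0.18899542] [-1.79814165e+02  2.12817107e-02 -7.60137986e+01] 0.043706172538996564 [-0.53800928 -0.11972504 -1.30339673] 7.7
[ 0.65866086 -0.02335242  0.28237114]
[321.47754109 142.13348008] [321.41783172 142.09964075] [321.30224454 142.03413356]
261 97
```

View pics/w3.png

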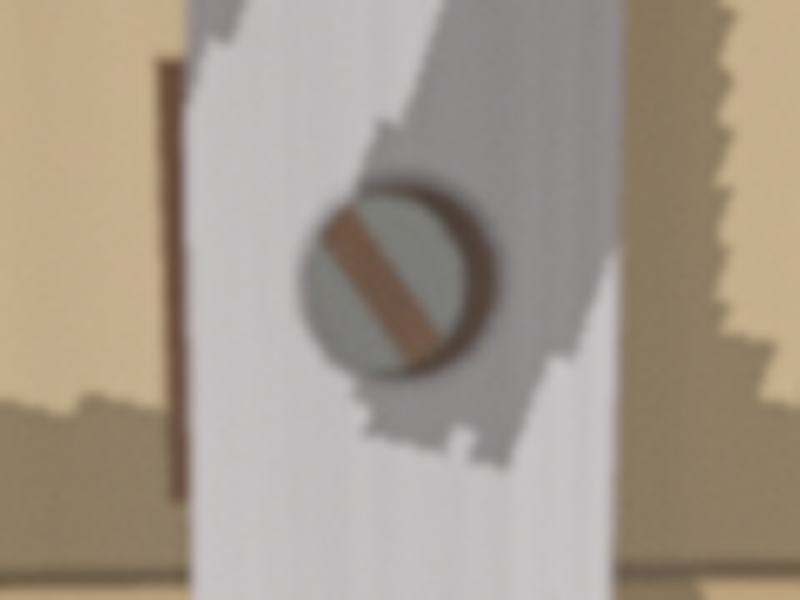

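The arm hole is centred at about (397.5,281.5), the nut at (384,284), and the slot runs from (340,222) to (422,350). I convert these to millimetres with the calibration.

```bash
python3 - <<'E'
from h import *
s=snap('wrist'); p,R,o=pose()
g=lambda c,z: toz(s,(261+c[0]/6.667-.43,97+c[1]/6.667-.43),z)
ang=lambda a:np.degrees(np.arctan2(a[1],a[0]))
H=g((397.5,281.5),.048);N=g((384,284),.016);H2=g((397.5,281.5),.04)
print('H',H,'N',N,'tool frame H-N mm',1e3*(R.T@(H-N))[:2])
print('slot yaw',ang(g((340,222),.016)-g((422,350),.016)))
print('arm edges',ang(g((187,20),.048)-g((190,580),.048)),ang(g((624,20),.048)-g((612,580),.048)))
b1,b2=g((160,65),.038),g((180,500),.038)
print('block',ang(b1-b2),'base',ang(g((0,580),.018)-g((620,570),.018)))
print('block edge to N',1e3*(R.T@(b1-N))[:2],1e3*(R.T@(b2-N))[:2],'arm edge', 1e3*(R.T@(g((188,280),.048)-N))[:2],1e3*(R.T@(g((618,280),.048)-N))[:2])
E
```

```text
H [ 0.6577757  -0.02504251  0.048     ] N [ 0.65899829 -0.02468846  0.016     ] tool frame H-N mm [0.03765726 1.29661547]
slot yaw -42.49221292258528
arm edges -76.87607564481854 -75.96716440151758
block -74.57142125425085 base 14.8872216932791
block edge to N [ 19.04092012 -20.23486985] [-19.84426475 -19.23970852] arm edge [  0.1657733  -17.29915058] [ 0.16647142 20.86558816]
```

Call:
send_rows([
  [[0, 0, -0.03], -0.078],
  [[0, 0, -0.06], -0.156],
  [[0, 0, -0.08], -0.234],
  [[0, 0, -0.08], -0.312],
  [[0, 0, -0.08], -0.39],
], gripper=0.4)

```text
clock: 8.22
tool_pos: [0.6421, 0.0431, 0.2515]
orientation: [-180.0, -0.0, -40.6]
force: [0.6, -0.4, -1.1]
opening: 0.0348
gripper_force: 0.0
```

Call:
send_rows([
  [[0, 0, 0], -0.078],
  [[0, 0, 0], -0.156],
  [[0, 0, 0], -0.234],
  [[0, 0, 0], -0.312],
  [[0, 0, 0], -0.39],
])

```text
clock: 8.63
tool_pos: [0.6415, 0.0429, 0.2497]
orientation: [180.0, 0.1, -5.5]
force: [0.3, -0.1, 0.1]
opening: 0.0351
gripper_force: 0.0
```

Call:
send_rows([
  [[0, 0, 0], -0.078],
  [[-0.03, 0.05, 0], -0.078],
  [[-0.05, 0.1, 0], -0.078],
  [[-0.07, 0.15, 0], -0.078],
  [[-0.085, 0.2, 0], -0.078],
])

```text
clock: 9.05
tool_pos: [0.5593, -0.103, 0.25]
orientation: [-180.0, 0.1, 1.3]
force: [1.7, -0.5, 0.6]
opening: 0.0349
gripper_force: 0.0
```

```bash
python3 - <<'E'
from h import *
s=snap('top')
for k in ['glue']:
    for d in ctrl.cut_out(s,k):
        ys,xs=np.nonzero(d['pixels']); print(k,d['conf'],xs.min(),xs.max(),ys.min(),ys.max())
print('glue base',toz(s,(497,219),.0),'cap',toz(s,(514,206),.13))
p,R,o=pose(); print(p,o['orientation'],o['joint_pos'],o['clock'])
print('to W',delta([.5012,-.3171,.23]).round(4))
E
```

```text
glue 0.96 486 522 198 228
glue 0.61 151 185 269 319
glue 0.58 477 489 267 286
glue base [ 0.65146147 -0.35720149  0.        ] cap [ 0.64633504 -0.34903984  0.13      ]
[ 0.55803548 -0.10595058  0.25034409] [1.79989947e+02 1.68623340e-01 9.73619963e-01] [ 8.97686446e+00  1.24242392e+01 -1.63957053e+01 -1.54094865e-02
 -6.13484369e+01  8.20041787e+01] 9.15
to W [-0.0754  0.2627  0.0257]
```

Call:
send_rows([
  [[-0.01, 0.03, 0.003], 0],
  [[-0.02, 0.06, 0.006], 0],
  [[-0.03, 0.09, 0.01], 0],
  [[-0.036, 0.12, 0.013], 0],
  [[-0.038, 0.132, 0.013], 0],
])

```text
clock: 9.57
tool_pos: [0.5316, -0.2102, 0.2392]
orientation: [-180.0, 0.2, 1.1]
force: [0.2, 0.7, -0.3]
opening: 0.0348
gripper_force: 0.0
```

Call:
send_rows([
  [[-0.01, 0.03, 0.003], 0],
  [[-0.02, 0.06, 0.006], 0],
  [[-0.03, 0.09, 0.01], 0],
  [[-0.036, 0.12, 0.013], 0],
  [[-0.0375, 0.131, 0.013], 0],
])

```text
clock: 9.98
tool_pos: [0.5042, -0.3155, 0.229]
orientation: [-180.0, 0.1, 1.1]
force: [0.8, -0.1, -0.4]
opening: 0.0352
gripper_force: 0.0
```

Call:
send_rows([
  [[0, 0, 0], 0],
  [[0, 0, 0], 0],
  [[0, 0, 0], 0],
  [[0, 0, 0], 0],
  [[0, 0, 0], 0],
])

```text
clock: 10.4
tool_pos: [0.5056, -0.3129, 0.2307]
orientation: [-180.0, -0.0, 1.3]
force: [0.3, 0.2, 0.1]
opening: 0.0349
gripper_force: 0.0
```

```bash
python3 - <<'E'
from h import *
p,R,o=pose(); print(p,o['orientation'],o['clock'])
s=snap('wrist'); im=s['color'][:,:,::-1]
x,y=proj(s,[.5012,-.3171,.081]).round().astype(int); x0,y0=x-80,y-60; print(x,y,x0,y0)
cv2.imwrite('pics/w4.png',cv2.resize(im[y0:y0+120,x0:x0+160],(800,600),interpolation=cv2.INTER_CUBIC))
E
```

```text
[ 0.50559601 -0.31285393  0.2306959 ] [-1.79998078e+02 -1.34927762e-02  1.26401005e+00] 10.4
325 254 245 194
```

View pics/w4.png

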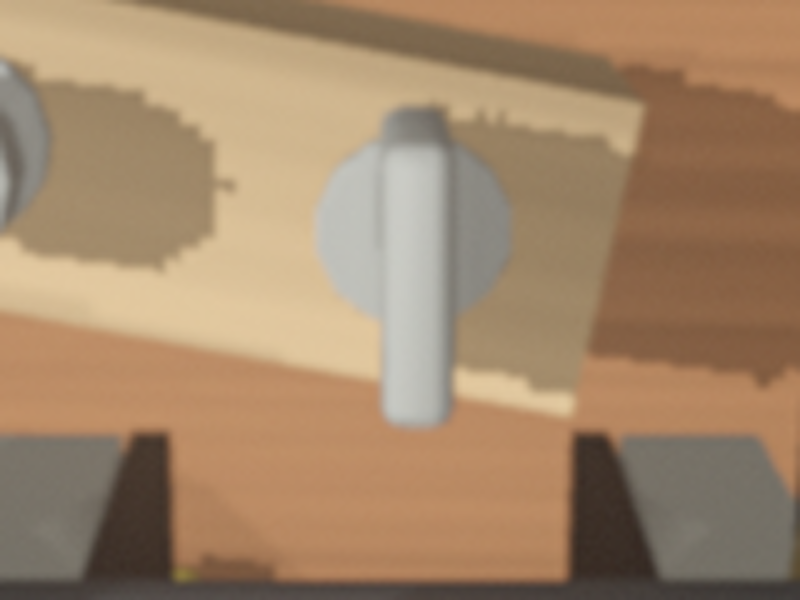

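The thumbscrew's wing spans columns 383–450 and rows 140–425 in the crop, with the collar centred at (414,228). It stands well clear of the round screw at the left edge.

```bash
python3 - <<'E'
from h import *
s=snap('wrist'); p,R,o=pose()
g=lambda c,z: toz(s,(245+c[0]/5-.4,194+c[1]/5-.4),z)
a,b=g((416.5,142),.081),g((416.5,424),.081); C=g((414,228),.049)
print(a,b,(a+b)/2,np.linalg.norm(a-b),'yaw',np.degrees(np.arctan2(*(a-b)[1::-1])),'collar',C,'collar w',np.linalg.norm(g((316,228),.049)-g((512,228),.049)))
W=((a+b)/2+C)/2; print(p,W,delta([*W[:2],.121]).round(4), 'via collar',delta([*C[:2],.121]).round(4))
E
```

```text
[ 0.52332499 -0.31835774  0.081     ] [ 0.48425058 -0.31945642  0.081     ] [ 0.50378779 -0.31890708  0.081     ] 0.039089852832927235 yaw 1.6105973661768074 collar [ 0.50354273 -0.31928722  0.049     ] collar w 0.029315857495188963
[ 0.50551812 -0.31309287  0.23076671] [ 0.50366526 -0.31909715  0.065     ] [-0.0025  0.0074  0.1372] via collar [-0.0027  0.0077  0.1372]
```

Call:
send_rows([
  [[-0.0025, 0.0076, 0.01], 0],
  [[-0.0025, 0.0076, 0.04], 0],
  [[-0.0025, 0.0076, 0.08], 0],
  [[-0.0025, 0.0076, 0.12], 0],
  [[-0.0025, 0.0076, 0.136], 0],
])

```text
clock: 10.92
tool_pos: [0.501, -0.3192, 0.1172]
orientation: [-179.9, 0.3, 1.1]
force: [-1.0, 0.2, -0.3]
opening: 0.0348
gripper_force: 0.0
```

Call:
send_rows([
  [[0, 0, 0], 0],
  [[0, 0, 0], 0],
  [[0, 0, 0], 0],
  [[0, 0, 0], 0],
  [[0, 0, 0], 0],
], gripper=0.0)

```text
clock: 11.33
tool_pos: [0.5042, -0.3201, 0.1233]
orientation: [179.9, -0.2, 1.2]
force: [0.1, -0.6, 2.4]
opening: 0.01
gripper_force: 30.0
```

Call:
send_rows([
  [[0, 0, 0], 0],
  [[0, 0, 0], 0],
  [[0, 0, 0], 0],
  [[0, 0, 0], 0],
  [[0, 0, 0], 0],
])

```text
clock: 11.75
tool_pos: [0.5042, -0.3201, 0.1233]
orientation: [179.9, -0.1, 1.2]
force: [-0.9, 1.4, 6.7]
opening: 0.0098
gripper_force: 30.0
```

```bash
python3 - <<'E'
from h import *
for i in range(2):
    s=snap('wrist'); p,R,o=pose(); print(p,o['orientation'],o['opening'],o['gripper_force'],o['force'],o['moment'],o['clock'])
E
```

```text
[ 0.50422099 -0.3201418   0.12328364] [ 1.79937141e+02 -1.42571763e-01  1.22697472e+00] 0.009340385446051872 30.00164419412613 [-0.97479146  0.56688494  6.6049821 ] [ 0.21713217  0.08418837 -0.00965506] 11.8
[ 0.50421664 -0.32011178  0.12326847] [ 1.79939322e+02 -1.38440786e-01  1.22682187e+00] 0.01046307070440574 30.001624524593353 [-0.51764957  0.99036187  7.04221965] [ 0.30626305  0.18715229 -0.09513899] 11.85
```

Call:
send_rows([
  [[0, 0, -0.01], 0],
  [[0, 0, -0.03], 0],
  [[0, 0, -0.06], 0],
  [[0, 0, -0.09], 0],
  [[0, 0, -0.109], 0],
])

```text
clock: 12.27
tool_pos: [0.5037, -0.32, 0.2118]
orientation: [180.0, -0.1, 1.2]
force: [-0.3, 0.7, -1.3]
opening: 0.0095
gripper_force: 30.0
```

```bash
python3 - <<'E'
from h import *
p,R,o=pose(); print(p,o['orientation'],o['opening'],o['gripper_force'],o['force'])
print(delta([.6590,-.0247,.21]).round(4))
E
```

```text
[ 0.50365294 -0.32003315  0.21175058] [ 1.79953357e+02 -1.01419797e-01  1.21054353e+00] 0.00953120495232556 29.999586939811707 [-0.27352523  0.74338866 -1.32373949]
[ 0.2019 -0.365   0.0022]
```

Call:
send_rows([
  [[0.02, -0.036, 0], 0],
  [[0.045, -0.081, 0], 0],
  [[0.07, -0.126, 0], 0],
  [[0.09, -0.162, 0], 0],
  [[0.101, -0.182, 0], 0],
])

```text
clock: 12.68
tool_pos: [0.5822, -0.1697, 0.2095]
orientation: [-180.0, -0.0, 1.3]
force: [-0.5, -1.0, -2.2]
opening: 0.0095
gripper_force: 30.0
```

Call:
send_rows([
  [[0.02, -0.036, 0], 0],
  [[0.045, -0.081, 0], 0],
  [[0.07, -0.126, 0], 0],
  [[0.09, -0.162, 0], 0],
  [[0.101, -0.183, 0], 0],
])

```text
clock: 13.1
tool_pos: [0.6599, -0.0214, 0.2091]
orientation: [-180.0, -0.0, 1.3]
force: [0.0, 0.0, -1.7]
opening: 0.01
gripper_force: 30.0
```

Call:
send_rows([
  [[0, 0, 0], 0.078],
  [[0, 0, 0], 0.156],
  [[0, 0, 0], 0.234],
  [[0, 0, 0], 0.312],
  [[0, 0, 0], 0.38],
])

```text
clock: 13.52
tool_pos: [0.6583, -0.0247, 0.2091]
orientation: [180.0, 0.0, -33.4]
force: [0.2, -0.4, -1.1]
opening: 0.01
gripper_force: 30.0
```

Call:
send_rows([
  [[0, 0, 0.01], 0.06],
  [[0, 0, 0.02], 0.06],
  [[0, 0, 0.025], 0.06],
  [[0, 0, 0.025], 0.06],
  [[0, 0, 0.025], 0.06],
])

```text
clock: 13.93
tool_pos: [0.6585, -0.0247, 0.1886]
orientation: [180.0, 0.0, -38.3]
force: [0.4, 0.4, -0.9]
opening: 0.0098
gripper_force: 30.0
```

```bash
python3 - <<'E'
from h import *
s=snap('wrist');p,R,o=pose(); print(p,o['orientation'],o['force'],o['clock'])
N=np.array([.6590,-.0247]); print('N in tool mm',1e3*(R.T@np.array([*(N-p[:2]),0])))
im=s['color'][:,:,::-1]
zo=p[2]-.0783; print('origin z',zo,'tip px',proj(s,[*p[:2],zo-.037]),'N px',proj(s,[*N,.048]),proj(s,[*N,.016]))
x,y=proj(s,[*N,.048]).round().astype(int);x0,y0=x-80,y-60;print(x0,y0)
cv2.imwrite('pics/w5.png',cv2.resize(im[y0:y0+120,x0:x0+160],(800,600),interpolation=cv2.INTER_CUBIC))
E
```

```text
[ 0.65881391 -0.02468015  0.18899428] [ 1.79979610e+02  4.71909731e-03 -3.83059793e+01] [-0.63950757  0.59310938 -1.44022844] 13.9833
N in tool mm [ 1.58325433e-01 -9.97739042e-02 -4.85466618e-05]
origin z 0.11069427730714014 tip px [317.99488823 263.82564386] N px [317.88092248 251.09619648] [317.93976962 238.72180644]
238 191
```

View pics/w5.png

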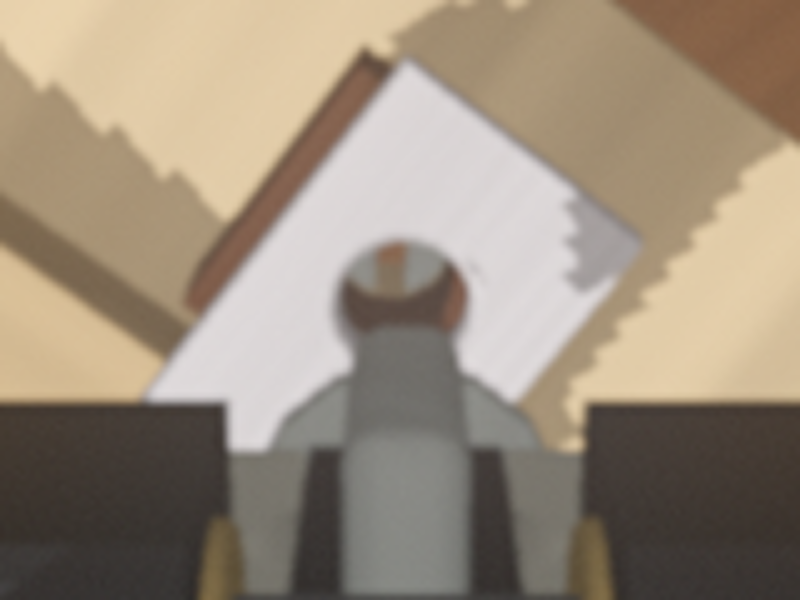

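The wing end face is at columns 350–465 and the collar is behind it. The arm hole is centred at about (401,300), with the nut slot at about (391,265) lying parallel to the wing. The tip itself is hidden, so I check the lock centre once more from the block's corners, (375,63) and (200,300).

```bash
python3 - <<'E'
from h import *
s=snap('wrist');p,R,o=pose()
g=lambda c,z: toz(s,(238+c[0]/5-.4,191+c[1]/5-.4),z)
tl=lambda q:(1e3*(R.T@(q-np.array([*p[:2],q[2]])))[:2]).round(2)
b1,b2=g((375,63),.038),g((200,300),.038); e=(b1-b2)[:2]; print('len',np.linalg.norm(e),np.degrees(np.arctan2(e[1],e[0])))
e/=np.linalg.norm(e); n=np.array([e[1],-e[0]])  # right of e
c=(b1+b2)[:2]/2+.02*n; print('block centre',c,tl(np.array([*c,0])))
print('arm hole',g((401,303),.048),tl(g((401,303),.048)),'slot',tl(g((396,250),.016)),tl(g((390,288),.016)),'wing end',tl(g((406,330),p[2]-.0783+.036)),tl(g((405,435),p[2]-.0783+.036)))
E
```

```text
len 0.03971889786826261 -74.71357139132367
block centre [ 0.65997126 -0.0261986 ] [1.78 0.59]
arm hole [ 0.65927573 -0.02445254  0.048     ] [ 0.15 -0.35] slot [-1.15 -1.14] [-6.87 -2.02] wing end [26.82  0.24] [18.51  0.17]
```

Call:
send_rows([
  [[0.0019, -0.0009, 0.008], 0],
  [[0.0019, -0.0009, 0.016], 0],
  [[0.0019, -0.0009, 0.024], 0],
  [[0.0019, -0.0009, 0.032], 0],
  [[0.0019, -0.0009, 0.038], 0],
])

```text
clock: 14.45
tool_pos: [0.66, -0.025, 0.1572]
orientation: [179.9, 0.1, -38.4]
force: [-0.5, 0.0, -0.7]
opening: 0.0103
gripper_force: 30.0
```

Call:
send_rows([
  [[0, 0, 0.002], 0],
  [[0, 0, 0.004], 0],
  [[0, 0, 0.006], 0],
  [[0, 0, 0.008], 0],
  [[0, 0, 0.008], 0],
])

```text
clock: 14.87
tool_pos: [0.6604, -0.025, 0.1521]
orientation: [180.0, -0.0, -38.4]
force: [-0.3, 0.3, -1.2]
opening: 0.0101
gripper_force: 30.0
```

```bash
cat > st.py <<'E'
from h import *
p,R,o=pose(); f=o['force']
print(p.round(4),np.round(o['orientation'],2),'F tool',(R.T@f).round(1),'M tool',(R.T@o['moment']).round(2),o['opening'].round(4),o['clock'])
E
python3 st.py
```

```text
Traceback (most recent call last):
  File "st.py", line 3, in <module>
    print(p.round(4),np.round(o['orientation'],2),'F tool',(R.T@f).round(1),'M tool',(R.T@o['moment']).round(2),o['opening'].round(4),o['clock'])
                                                                                                                ^^^^^^^^^^^^^^^^^^
AttributeError: 'float' object has no attribute 'round'
```

Call:
send_rows([
  [[0, 0, 0.001], 0],
  [[0, 0, 0.002], 0],
  [[0, 0, 0.003], 0],
  [[0, 0, 0.004], 0],
  [[0, 0, 0.005], 0],
])

```text
clock: 15.28
tool_pos: [0.6604, -0.025, 0.1482]
orientation: [180.0, -0.0, -38.4]
force: [-1.1, -0.3, 0.4]
opening: 0.0099
gripper_force: 30.0
```

```bash
sed -i "s/o\['opening'\].round(4)/round(o['opening'],4)/" st.py; python3 st.py
```

```text
[ 0.6604 -0.025   0.1482] [180.   -0.  -38.4] F tool [-0.7  0.9 -0.4] M tool [-0.52  0.01 -0.02] 0.0099 15.2833
```

Call:
send_rows([
  [[0, 0, 0.001], 0],
  [[0, 0, 0.002], 0],
  [[0, 0, 0.003], 0],
  [[0, 0, 0.004], 0],
  [[0, 0, 0.005], 0],
])

```text
clock: 15.7
tool_pos: [0.6605, -0.0249, 0.1441]
orientation: [-180.0, -0.0, -38.4]
force: [-1.1, -1.0, 0.5]
opening: 0.0096
gripper_force: 30.0
```

```bash
python3 st.py
```

```text
[ 0.6605 -0.0249  0.1441] [-1.80e+02 -1.00e-02 -3.84e+01] F tool [-0.2  1.5 -0.5] M tool [-0.39  0.11  0.04] 0.0096 15.7
```

Call:
send_rows([
  [[0, 0, 0.001], 0],
  [[0, 0, 0.002], 0],
  [[0, 0, 0.003], 0],
  [[0, 0, 0.004], 0],
  [[0, 0, 0.005], 0],
])

```text
clock: 16.12
tool_pos: [0.661, -0.0249, 0.1404]
orientation: [-180.0, -0.1, -38.4]
force: [1.7, -0.7, 1.3]
opening: 0.01
gripper_force: 30.0
```

```bash
python3 st.py
```

```text
[ 0.661  -0.0249  0.1404] [-1.7995e+02 -5.0000e-02 -3.8390e+01] F tool [ 1.8 -0.6 -1.3] M tool [-0.02  0.7   0.02] 0.01 16.1167
```

Call:
send_rows([
  [[0, 0, 0.001], 0],
  [[0, 0, 0.002], 0],
  [[0, 0, 0.003], 0],
  [[0, 0, 0.004], 0],
  [[0, 0, 0.005], 0],
])

```text
clock: 16.53
tool_pos: [0.6609, -0.0249, 0.1364]
orientation: [-180.0, -0.1, -38.4]
force: [2.5, -0.7, 2.2]
opening: 0.0099
gripper_force: 30.0
```

```bash
python3 st.py
```

```text
[ 0.6609 -0.0249  0.1364] [-1.7996e+02 -5.0000e-02 -3.8390e+01] F tool [ 2.4 -1.  -2.2] M tool [0.28 1.21 0.05] 0.0099 16.5333
```

Call:
send_rows([
  [[0.0006, -0.0003, 0.0008], 0],
  [[0.0006, -0.0003, 0.0016], 0],
  [[0.0006, -0.0003, 0.0024], 0],
  [[0.0006, -0.0003, 0.0032], 0],
  [[0.0006, -0.0003, 0.004], 0],
])

```text
clock: 16.95
tool_pos: [0.6611, -0.025, 0.1329]
orientation: [-180.0, -0.0, -38.4]
force: [3.7, -0.5, 1.7]
opening: 0.0096
gripper_force: 30.0
```

```bash
python3 st.py
```

```text
[ 0.6611 -0.025   0.1329] [-1.7999e+02 -1.0000e-02 -3.8400e+01] F tool [ 3.2 -1.9 -1.7] M tool [0.43 1.08 0.  ] 0.0096 16.95
```

Call:
send_rows([
  [[0.0006, -0.0005, 0.0006], 0.01],
  [[0.0006, -0.0005, 0.0012], 0.02],
  [[0.0006, -0.0005, 0.0018], 0.03],
  [[0.0006, -0.0005, 0.0024], 0.03],
  [[0.0006, -0.0005, 0.003], 0.03],
])

```text
clock: 17.37
tool_pos: [0.6613, -0.025, 0.1303]
orientation: [180.0, 0.0, -41.1]
force: [0.5, -0.7, 0.2]
opening: 0.0098
gripper_force: 30.0
```

```bash
python3 st.py
```

```text
[ 0.6613 -0.025   0.1303] [ 1.7997e+02  3.0000e-02 -4.1120e+01] F tool [ 0.8  0.1 -0.2] M tool [ 0.05  0.52 -0.01] 0.0098 17.3667
```

Call:
send_rows([
  [[0, 0, 0.0005], 0],
  [[0, 0, 0.001], 0],
  [[0, 0, 0.0015], 0],
  [[0, 0, 0.002], 0],
  [[0, 0, 0.002], 0],
])

```text
clock: 17.78
tool_pos: [0.6613, -0.025, 0.1287]
orientation: [180.0, 0.0, -41.1]
force: [0.9, -1.6, 0.4]
opening: 0.0099
gripper_force: 30.0
```

```bash
python3 st.py
```

```text
[ 0.6613 -0.025   0.1287] [ 1.7997e+02  3.0000e-02 -4.1110e+01] F tool [ 1.7  0.6 -0.4] M tool [-0.1   0.23  0.  ] 0.0099 17.7833
```

Call:
send_rows([
  [[0, 0, 0.0005], 0],
  [[0, 0, 0.001], 0],
  [[0, 0, 0.0015], 0],
  [[0, 0, 0.002], 0],
  [[0, 0, 0.0025], 0],
])

```text
clock: 18.2
tool_pos: [0.6614, -0.025, 0.1268]
orientation: [180.0, 0.0, -41.1]
force: [-0.4, -1.1, -0.3]
opening: 0.0101
gripper_force: 30.0
```

```bash
python3 st.py
```

```text
[ 0.6614 -0.025   0.1268] [ 1.7998e+02  2.0000e-02 -4.1110e+01] F tool [0.4 1.  0.3] M tool [-0.35 -0.08 -0.05] 0.0101 18.2
```

Call:
send_rows([
  [[0, 0, 0.0003], 0],
  [[0, 0, 0.0006], 0],
  [[0, 0, 0.0009], 0],
  [[0, 0, 0.0012], 0],
  [[0, 0, 0.0015], 0],
])

```text
clock: 18.62
tool_pos: [0.662, -0.0249, 0.1263]
orientation: [-180.0, -0.0, -41.1]
force: [-1.3, 0.4, 3.8]
opening: 0.0097
gripper_force: 30.0
```

```bash
python3 st.py
```

```text
[ 0.662  -0.0249  0.1263] [-1.7996e+02 -4.0000e-02 -4.1090e+01] F tool [-1.2  0.6 -3.8] M tool [-0.11 -0.54 -0.08] 0.0097 18.6167
```

The collar touched down at TCP z 0.1263, as predicted for fully home. I now turn it clockwise about 34° in all.

Call:
send_rows([
  [[0, 0, 0], 0.03],
  [[0, 0, 0], 0.06],
  [[0, 0, 0], 0.09],
  [[0, 0, 0], 0.12],
  [[0, 0, 0], 0.15],
])

```text
clock: 19.03
tool_pos: [0.6617, -0.025, 0.1263]
orientation: [-180.0, -0.0, -54.7]
force: [-1.5, -0.1, 2.8]
opening: 0.0102
gripper_force: 30.0
```

```bash
python3 st.py
```

```text
[ 0.6617 -0.025   0.1263] [-1.7998e+02 -2.0000e-02 -5.4720e+01] F tool [-0.8  1.3 -2.8] M tool [-0.67 -0.42 -0.04] 0.0102 19.0333
```

Call:
send_rows([
  [[0, 0, 0], 0.04],
  [[0, 0, 0], 0.08],
  [[0, 0, 0], 0.12],
  [[0, 0, 0], 0.16],
  [[0, 0, 0], 0.2],
])

```text
clock: 19.45
tool_pos: [0.6615, -0.025, 0.1263]
orientation: [180.0, -0.0, -72.8]
force: [-2.1, 0.4, 4.7]
opening: 0.0099
gripper_force: 30.0
```

Call:
send_rows([
  [[0, 0, 0], 0.014],
  [[0, 0, 0], 0.027],
  [[0, 0, 0], 0.027],
  [[0, 0, 0], 0.027],
  [[0, 0, 0], 0.027],
])

```text
clock: 19.87
tool_pos: [0.6615, -0.0251, 0.1262]
orientation: [-180.0, -0.0, -75.0]
force: [-3.7, 0.7, 5.3]
opening: 0.0099
gripper_force: 30.0
```

```bash
python3 st.py
```

```text
[ 0.6615 -0.0251  0.1262] [-1.800e+02 -1.000e-02 -7.496e+01] F tool [-1.6  3.4 -5.3] M tool [-1.22 -0.3  -0.03] 0.0099 19.8667
```

Call:
send_rows([
  [[-0.0003, 0.0007, -0.0004], 0],
  [[-0.0003, 0.0007, -0.0004], 0],
  [[-0.0003, 0.0007, -0.0004], 0],
  [[-0.0003, 0.0007, -0.0004], 0],
  [[-0.0003, 0.0007, -0.0004], 0],
])

```text
clock: 20.28
tool_pos: [0.6613, -0.025, 0.1262]
orientation: [-180.0, -0.0, -75.0]
force: [-0.1, -1.3, 3.2]
opening: 0.0098
gripper_force: 30.0
```

Call:
send_rows([
  [[0, 0, 0], 0],
  [[0, 0, 0], 0],
  [[0, 0, 0], 0],
  [[0, 0, 0], 0],
  [[0, 0, 0], 0],
], gripper=0.4)

```text
clock: 20.7
tool_pos: [0.6609, -0.0248, 0.1259]
orientation: [180.0, 0.0, -75.0]
force: [0.2, -0.1, 0.3]
opening: 0.0335
gripper_force: 0.0
```

Call:
send_rows([
  [[0, 0, -0.01], 0],
  [[0, 0, -0.03], 0],
  [[0, 0, -0.06], 0],
  [[0, 0, -0.1], 0],
  [[0, 0, -0.12], 0],
])

```text
clock: 21.12
tool_pos: [0.6621, -0.025, 0.2265]
orientation: [-179.8, -0.1, -75.0]
force: [0.7, -0.7, 0.9]
opening: 0.0348
gripper_force: 0.0
```

```bash
python3 st.py; python3 - <<'E'
from h import *
s=snap('wrist'); im=s['color'][:,:,::-1]
x,y=proj(s,[.661,-.025,.084]).round().astype(int); print(x,y)
x0,y0=x-100,y-75; print(x0,y0)
cv2.imwrite('pics/w6.png',cv2.resize(im[y0:y0+150,x0:x0+200],(800,600),interpolation=cv2.INTER_CUBIC))
E
```

```text
[ 0.6621 -0.025   0.2265] [-1.7977e+02 -7.0000e-02 -7.5000e+01] F tool [ 0.9 -0.5 -0.9] M tool [ 0.2  -0.01 -0.03] 0.0348 21.1167
321 252
221 177
```

View pics/w6.png

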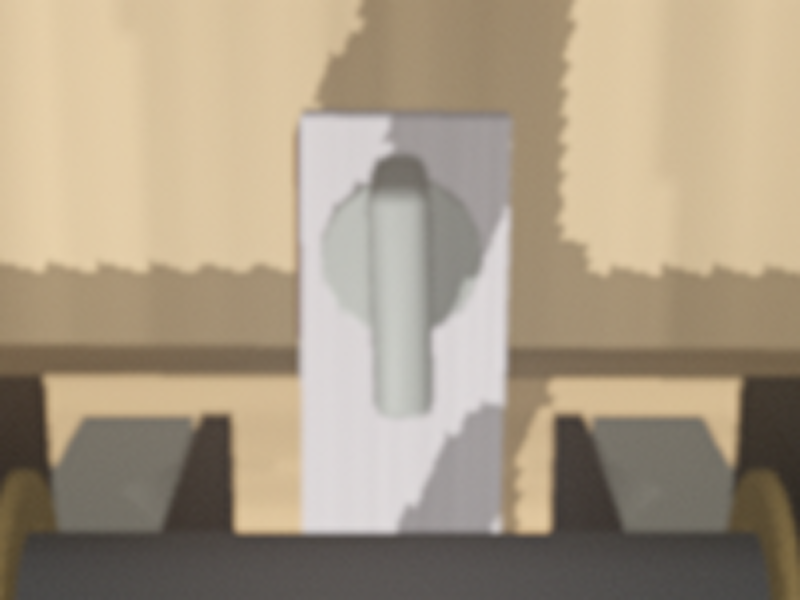

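The picture shows the collar flat on the arm at about (401,257). The wing, from (400,190) to (403,415), lies along the arm within about 1°, and the fingers are clear, so I hand in the job.

```bash
python3 -c "
from plant import ctrl
print(ctrl.close_job())"
```

```text
the job is handed in; nothing more can be done
None
```

I swung the arm over the lock block, seated the thumbscrew fully home in the nut's slot, turned it clockwise until the wing was in line with the arm, and let go. I handed the job in at about 21 s; the last picture looked right, but no verdict came back.

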